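Close up the soil-sample case

ROBOT

A 6-joint arm with a two-finger parallel gripper is mounted at the origin on the work surface. World frame = base frame: x ahead of the robot, y to its left, z up, the work surface at z = 0. Lengths are in m, angles in degrees, forces in N, time in s.
With the tool pointing down it reaches from about 0.425 to 1.125 m from the base axis. Payload 14.9 kg.
Tool frame: the origin (TCP) lies at the very end of the fingers, on their centre line; the grasp point (between the pads) lies robot.pinch_z behind it (robot.pinch_z is the distance from the TCP to the grasp point, in m); z points along the fingers, y is the direction in which the jaws open and shut (so a half turn about z gives the same grasp; the last joint's range is limited). The gripper opens to 91 mm and grips with 3 to 60 N. Pads are 32 mm wide; open, the fingers measure 118 mm over their backs; the gripper's body (76 mm by 178 mm) begins 60 mm behind the grasp point.
Start: joints at [-78.913, 21.709, 99.362, -0, 58.929, -1.908], TCP at [0.157, -0.682, 0.214] pointing down, gripper open.
Joint ranges: [-158.91, 158.91], [-42.39, 125.64], [0.06, 152.35], [-60.88, 240.88], [17.5, 164.5], [-176.32, 176.32]. Speed limits (degrees/s): [108.29, 108.29, 136.94, 180, 180, 180].

INTERFACE

Orientations are given as a 3x3 rotation matrix whose columns are the frame's x, y, z axes.
In Python, from rig import robot, capture gives the robot as it stands. Calls block until the motion is done:
- robot.move_to(position, orientation): joint-space move of the TCP to a pose.
- robot.line_to(position, orientation=None, v=0.15): straight line of the TCP; orientation=None keeps the orientation; v is the mean speed in m/s.
- robot.set_joints(angles): joint-space move.
- robot.command_gripper(opening, newtons=None): finger opening in m; newtons is the grip in N (None keeps the last); returns when the fingers have stopped.
- robot.sleep(seconds).
- robot.ik(position, orientation): joint angles nearest the present ones, or None.
- robot.observe(): the state.
- capture(name): name is "scene" or "top" or "wrist"; returns a dict with "color" (400x640x3 uint8, red, green, blue), "fx", "fy", "cx", "cy" (pixels), "k1" (the pictures are not rectified: a ray, as slopes to the right and down, at radius r is drawn at 1 + k1 r^2 times it, then the intrinsics apply), "eye" and "rotation" of the camera in the world. Camera axes: x right, y down, z forward; pixel columns grow to the right and rows downward; lengths in m; the calibration is good to about 2 mm. A picture is of the moment at which its call begins. There is no depth.
A pose or a line that the arm cannot do raises robot.PlanningError and nothing moves.
- robot.close_job(): hands the job in, once; it reports no verdict.
The state is a dict: "t": time; "joint_positions": joint angles; "joint_velocities": joint speeds; "joint_torque": joint torques, N m; "ee_pos": TCP position; "tcp_rot": TCP orientation; "wrist_force": force on the tool from outside, world axes, zero at the start; "moment": the same for the moment, N m; "width": finger opening in m.
Only numpy, scipy, OpenCV 4.12 (cv2) and the standard library are available. Lean on these libraries where they do the work, as an engineer would, in place of code of your own. Each camera call takes 0.05 s, during which the arm holds its last target. There are 200 camera calls.

TASK

Close up the sample case for transport: with the fingertips, push the metal hold-down flap that stands up inside it down flat over the jars, and only then push the hinged cover over until it is fully shut, gently, without letting it slam. Push only on their outer faces: do not pinch them, lift anything or touch their rubber-lined inner faces. Leave the jars, tub, tin and everything else on the bench where they are, and finish clear of the case.

Things in the scene. Friction and masses are not known exactly. Their poses are not given: they have to be found in the camera images.
- case: Grey plastic sample case, an open-topped box fixed to the bench: 200 mm (its x) by 270 mm (its y) by 100 mm high, walls 6 mm. Origin: centre of its underside, on the bench; z up. Cover hinge along the upper edge of the wall on its +x side; flap hinge just inside the wall on its -x side. The case is placed with its +x side turned to the robot's left (yaw 90 degrees give or take 22). Inside, black cell walls end 64 mm above the bench.
- flap (a joint): Angle of the hold-down flap (rad): 0 = folded flat, horizontal over the jars (its stop); 1.57 = standing upright; it stops at 1.75, leaning outwards. It starts between 1.3 and 1.7. To fold it, its free edge goes over towards the case's +x side and down. Its stiff hinge (about 0.2 N m) keeps it where it is left. While it stands the cover strikes it and cannot close.
- flap_hinge (a point): Middle of the flap's hinge line, which runs along the case's y; in the case's frame at x = -88, y = 0, z = 74 mm. The flap's inner face (the underside when folded) has a black rubber lining, 3 mm thick, up to 15 mm from its edges: not to be touched. The low ribs seen on its outer face have no effect.
- flap_edge (a point): Middle of the flap's free edge. The flap is a plain aluminium plate, 125 mm from hinge to free edge, 236 mm along the hinge, 4 mm thick. The point lies on the face that is the upper one when folded (78 mm above the bench then, 22 mm below the rim) and that faces outwards, to the case's -x side, while it stands.
- cover (a joint): Angle of the cover (rad): 0 = fully shut, flat on the rim (its stop); 1.57 = standing upright; larger = leaning back, outwards beyond the case's +x wall; stop at 2.05. It starts between 1.65 and 2.0. Its stiff hinge (about 0.6 N m) keeps it where it is left, so it has to be pushed all the way.
- cover_hinge (a point): Middle of the cover's hinge line, which runs along the case's y; in the case's frame at x = 100, y = 0, z = 100 mm. The cover's inner face (the underside when shut) has a black rubber lining, 3 mm thick, up to 15 mm from its edges: not to be touched.
- cover_edge (a point): Middle of the cover's free edge, on its outer face (the top face when shut, 112 mm above the bench then; the face turned away from the case, to its +x side, while the cover stands open). The cover is a plain grey plastic plate, 200 mm from hinge to free edge, 270 mm along the hinge, 12 mm thick, its inner face in the plane of the hinge line. Two small steel latch plates sit at the free edge 90 mm either side of the middle.
- tub: Open grey plastic tub, 90 mm across, 70 mm high, loose on the bench beside the case on its -x (flap) side; origin at the centre of its underside. Leave it.
- tin: Small round can with a pale label and a metal top, 60 mm across, 62 mm high, loose on the bench beside the case on its +x side, under the open cover; origin at the centre of its underside. Leave it.
- wash: White bottle, 64 mm across, about 170 mm high, loose on the bench to the robot's right, farther out than the tub; origin at the centre of its underside. Leave it.
- scoop: Metal spoon-shaped scoop lying on the bench to the robot's left; loose. Leave it.
- tublid: Flat round plastic tub lid, 100 mm across, 11 mm high, loose on the bench to the left; origin at the centre of its underside. Leave it.
- jar0: Sample jar, 62 mm across, 58 mm high, loose in its own cell in the case on the flap's side, at the case's -y end; its top is 64 mm above the bench, 7 mm under the folded flap's lining; origin at the centre of its underside. Leave it.
- jar1: Sample jar, 62 mm across, 58 mm high, loose in its own cell in the case on the flap's side, in the middle; its top is 64 mm above the bench, 7 mm under the folded flap's lining; origin at the centre of its underside. Leave it.
- jar2: Sample jar, 62 mm across, 58 mm high, loose in its own cell in the case on the flap's side, at the case's +y end; its top is 64 mm above the bench, 7 mm under the folded flap's lining; origin at the centre of its underside. Leave it.

How it is judged:
By the outcome, as a careful person would: the job done as asked, in the order asked, and still so for the second after the job is handed in, with the robot touching nothing.
It also fails if it takes over 51 s, if anything falls off the work surface, if the arm or the gripper's body presses on something with over 40 N, if the wrist force passes 120 N, or if a joint passes its speed limit or range.

## Working session

There is one attempt and no reset: what is moved stays moved. The work goes in short steps, each a Python script; the robot and the scene stay as the last script left them, time stands still between calls to the robot, and variables do not carry over. Pictures are saved under pics/ and viewed, about 8 in all and at most 12, crops included, and the job is handed in when it is done.

```bash
ls; mkdir -p pics; python3 - <<'E'
from rig import robot, capture
import cv2, numpy as np
for n in("scene","top"):
    c=capture(n); cv2.imwrite(f"pics/{n}0.png",c["color"][:,:,::-1])
    print(n,{k:np.round(c[k],4).tolist() for k in("fx","fy","cx","cy","k1","eye","rotation")})
o=robot.observe();print(o["t"],o["width"],robot.pinch_z)
E
```

```text
pics
scene {'fx': 463.9041, 'fy': 463.9041, 'cx': 323.299, 'cy': 195.5928, 'k1': -0.0867, 'eye': [1.1232, 0.2828, 1.2997], 'rotation': [[-0.434, 0.7742, -0.4607], [0.9008, 0.3808, -0.2086], [0.0139, -0.5056, -0.8627]]}
top {'fx': 469.0564, 'fy': 469.0564, 'cx': 321.7399, 'cy': 198.6148, 'k1': 0.0053, 'eye': [0.3632, -0.027, 1.3454], 'rotation': [[-0.0158, -0.9942, 0.1061], [-0.9997, 0.0177, 0.0173], [-0.0191, -0.1058, -0.9942]]}
0.1 0.09115772036953808 0.0188
```

View pics/scene0.png

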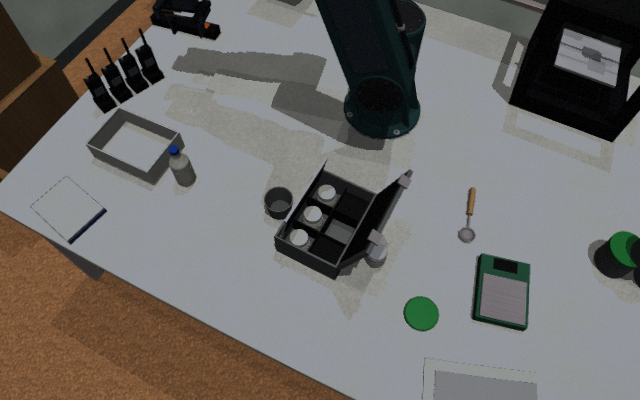

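View pics/top0.png

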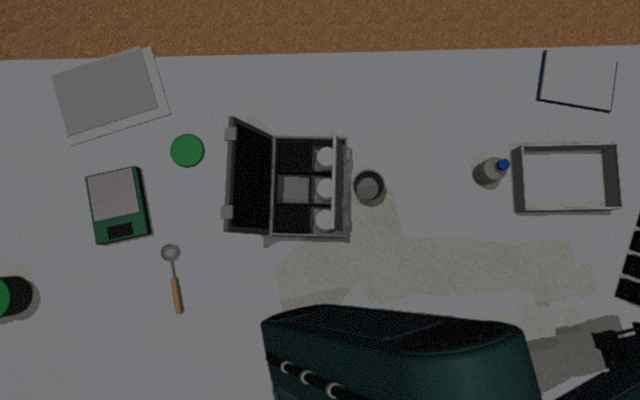

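The scene view shows the case around pixel (335,222) with the cover open to the right and three white jars. In the top view the case is at about (311,187), the cover at (245,177), the tub at (369,187), and the flap near column 335–348. Next I'll enlarge both.

```bash
python3 - <<'E'
import cv2, numpy as np
a=cv2.imread("pics/top0.png")[105:255,210:400]; b=cv2.imread("pics/scene0.png")[145:290,255:430]
a=cv2.resize(a,None,fx=4,fy=4,interpolation=2); b=cv2.resize(b,None,fx=4,fy=4,interpolation=2)
f=lambda i:(255*(i/255.)**.6).astype('uint8')
cv2.imwrite("pics/topz.png",f(a)); cv2.imwrite("pics/scenez.png",f(b))
E
```

```text
(no output)
```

View pics/topz.png

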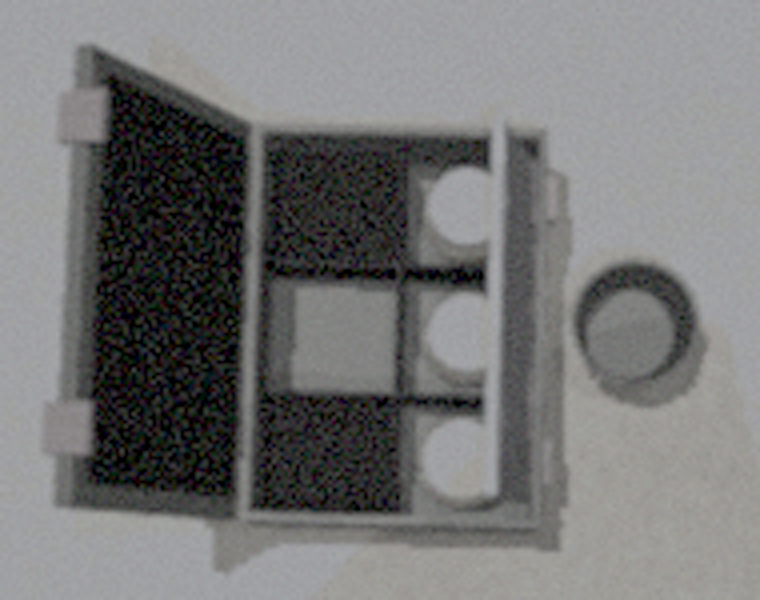

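View pics/scenez.png

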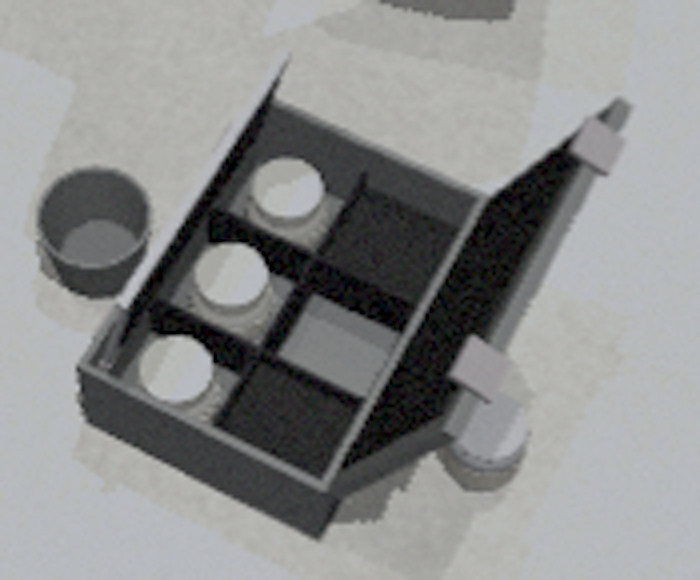

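```bash
cat > h.py <<'E'
import numpy as np, cv2
from rig import robot, capture
def ray(c,u,v):
    xd,yd=(u-c["cx"])/c["fx"],(v-c["cy"])/c["fy"]; x,y=xd,yd
    for _ in range(20):
        s=1+c["k1"]*(x*x+y*y); x,y=xd/s,yd/s
    return np.array(c["eye"]),np.array(c["rotation"])@[x,y,1]
def onz(c,u,v,z):
    e,d=ray(c,u,v); return e+d*(z-e[2])/d[2]
def tri(c1,p1,c2,p2):
    e,d=ray(c1,*p1); f,g=ray(c2,*p2)
    s=np.linalg.lstsq(np.c_[d,-g],f-e,rcond=None)[0]; a,b=e+s[0]*d,f+s[1]*g
    return (a+b)/2,np.linalg.norm(a-b)
E
python3 - <<'E'
from h import *
np.set_printoptions(precision=4,suppress=True)
T=capture("top");S=capture("scene")
t=lambda p:(210+p[0]/4-.4,105+p[1]/4-.4)
s=lambda p:(255+p[0]/4-.4,145+p[1]/4-.4)
print("top rim",[onz(T,*t(p),.1) for p in((548,130),(542,525),(238,520),(255,125))])
print("scene rim",[onz(S,*s(p),.1) for p in((78,368),(328,490),(488,190))])
for n,a,b in(("flap near",(495,492),(290,55)),("flap far",(497,124),(122,303)),("cov near",(57,507),(632,100)),("cov latchN",(48,453),(622,145)),("cov latchF",(60,142),(500,368))): print(n,*tri(T,t(a),S,s(b)))
# latch corners: topmost-left etc
E
```

```text
top rim [array([ 0.6623, -0.0752,  0.1   ]), array([ 0.396 , -0.0656,  0.1   ]), array([0.4026, 0.1359, 0.1   ]), array([0.6698, 0.1233, 0.1   ])]
scene rim [array([ 0.6664, -0.0744,  0.1   ]), array([0.6721, 0.1247, 0.1   ]), array([0.4004, 0.1318, 0.1   ])]
flap near [ 0.4134 -0.0322  0.1903] 0.004534910096541044
flap far [ 0.6455 -0.0417  0.192 ] 0.00411283989803537
cov near [0.4057 0.2144 0.2851] 6.347588489997686e-05
cov latchN [0.4371 0.2207 0.2786] 0.0010585600081558025
cov latchF [0.6195 0.2123 0.2775] 0.007206127823065597
```

```bash
cat >> h.py <<'E'
np.set_printoptions(precision=4,suppress=True)
C=np.array([.534,.0297,0]); yaw=np.radians(88.)
ex=np.array([np.cos(yaw),np.sin(yaw),0]); ey=np.array([-ex[1],ex[0],0]); ez=np.array([0,0,1.])
W=.016
def W3(x,z,y=0.): return C+x*ex+y*ey+z*ez
def face(kind,th,r,gap=0.):
    """outer-face point (case x,z), gap = distance off the face"""
    c,s=np.cos(th),np.sin(th)
    if kind=="flap": return np.array([-.088+r*c-(.004+gap)*s, .074+r*s+(.004+gap)*c])
    return np.array([.1-r*c+(.012+gap)*s, .1+r*s+(.012+gap)*c])
def pose(kind,th,r,gap=0.,sgn=1):
    """TCP pose with the leading bottom corner of the closed fingers at the face point"""
    d=1 if kind=="flap" else -1            # push direction along case x
    t=max(0,th-1.32)
    lead=np.array([d*np.cos(t),np.sin(t)]); axis=np.array([d*np.sin(t),-np.cos(t)])
    p=face(kind,th,r,gap)-W*lead
    z=axis[0]*ex+axis[1]*ez; x=sgn*d*(lead[0]*ex+lead[1]*ez)
    return W3(*p),np.c_[x,np.cross(z,x),z],z
def F(): return np.array(robot.observe()["wrist_force"])
E
python3 - <<'E'
from h import *
o=robot.observe(); print(np.array(o["tcp_rot"]),o["wrist_force"])
for s in(1,-1):
    for k,th,r,g in(("flap",1.4,.1,.015),("flap",0,.1,0),("cover",1.95,.15,.025),("cover",1.57,.15,0),("cover",1,.15,0),("cover",0,.15,0)):
        p,R,z=pose(k,th,r,g,s); q=robot.ik(p,R); print(s,k,th,p,None if q is None else np.round(q,1))
E
```

```text
[[ 0.9744  0.2248 -0.0001]
 [ 0.2248 -0.9744  0.0007]
 [ 0.     -0.0007 -1.    ]] [ 0.3201 -0.1577 -0.1337]
1 flap 1.4 [ 0.5303 -0.0759  0.1745] [-12.9  10.4 119.3   5.8  51.3 -14.5]
1 flap 0 [0.5339 0.0257 0.078 ] [  0.3  19.2 121.2  -0.   39.6   2.3]
1 cover 1.95 [0.5411 0.2324 0.2162] [ 33.6  22.6 104.  -29.3  78.1  48.1]
1 cover 1.57 [0.5384 0.157  0.2461] [ 20.2   9.8 112.1 -14.7  64.3  29.3]
1 cover 1 [0.5356 0.0747 0.2327] [  5.5   5.9 117.2  -0.   56.9   7.5]
1 cover 0 [ 0.5328 -0.0043  0.112 ] [ -3.   15.6 121.1  -0.   43.3  -1. ]
-1 flap 1.4 [ 0.5303 -0.0759  0.1745] [-12.9  10.4 119.3   5.8  51.3 165.5]
-1 flap 0 [0.5339 0.0257 0.078 ] None
-1 cover 1.95 [0.5411 0.2324 0.2162] [  33.6   22.6  104.   -29.3   78.1 -131.9]
-1 cover 1.57 [0.5384 0.157  0.2461] [  20.2    9.8  112.1  -14.7   64.3 -150.7]
-1 cover 1 [0.5356 0.0747 0.2327] [   5.5    5.9  117.2   -0.    56.9 -172.5]
-1 cover 0 [ 0.5328 -0.0043  0.112 ] None
```

```bash
cat > flap.py <<'E'
from h import *
robot.line_to([.157,-.682,.32],v=.25)
robot.command_gripper(0.0,20)
p,R,z=pose("flap",1.4,.1,.018)
robot.move_to(p-.13*z,R)
cv2.imwrite("pics/pre.png",capture("top")["color"][:,:,::-1])
robot.line_to(p,v=.15); f0=F(); print("approach",robot.observe()["t"],f0)
for th in np.r_[1.45,np.linspace(1.35,0.1,9)]:
    p,R,z=pose("flap",th,.1); robot.line_to(p,R,v=.07)
    f=F()-f0; print(round(th,2),f)
    if np.linalg.norm(f)>40: print("STOP"); break
else:
    for i in range(12):
        p,R,z=pose("flap",0,.1); p[2]+=.004-.001*i; robot.line_to(p,R,v=.03); f=F()-f0; print(round(p[2],4),f)
        if f[2]>9: break
    robot.line_to(p+[0,0,.3],v=.2)
o=robot.observe();print(o["t"],o["ee_pos"],o["width"])
cv2.imwrite("pics/post.png",np.hstack([cv2.resize(capture(n)["color"][130:280,210:430,::-1] if n=="scene" else capture(n)["color"][105:255,210:430,::-1],None,fx=1.8,fy=2.5) for n in("scene","top")]))
E
python3 flap.py
```

```text
approach 5.6917 [0.6047 0.9413 0.0237]
1.45 [-0.3824 -0.8356  0.9714]
1.35 [ 0.1532 -0.4379 -0.3269]
1.19 [ 0.1649 -1.5812  0.1008]
1.04 [ 0.0252 -1.2079  0.2067]
0.88 [-0.432  -1.6799  0.6389]
0.73 [-0.8582 -1.0173  0.1041]
0.57 [-0.9384 -0.0598 -0.5198]
0.41 [-0.8716 -0.3646  0.2342]
0.26 [-0.9765 -0.6498  0.7248]
0.1 [-0.1091 -0.8468  0.5583]
0.082 [-0.6657 -1.6343  0.5828]
0.081 [ 0.2498 -0.4826  0.3427]
0.08 [-0.3175 -0.9217 -0.0606]
0.079 [ 0.1863 -0.6356 -0.7922]
0.078 [-1.858  -0.3559  4.5659]
0.077 [-7.2308 -1.1416 23.1487]
12.575 [0.5334 0.0257 0.3759] 0.00026530104410524714
```

View pics/post.png

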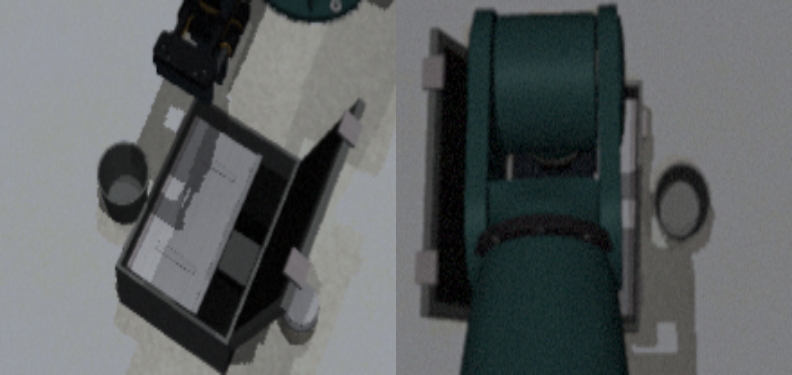

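The flap now lies flat: it is the bright plate inside the case in the left-hand view, and the contact force rose at z = 77–78 mm, which is where the stop should be. The tub and cover haven't moved. Next, the cover.

```bash
cat > cover.py <<'E'
from h import *
p,R,z=pose("cover",1.95,.15,.025); q=p-.15*z
robot.line_to([.541,.30,.45],v=.25)
robot.line_to(q,R,v=.2)
robot.line_to(p,v=.15); f0=F(); print("approach",robot.observe()["t"],f0)
for th in np.r_[1.95,np.linspace(1.85,.15,12)]:
    p,R,z=pose("cover",th,.15); robot.line_to(p,R,v=.06)
    f=F()-f0; print(round(th,2),f)
    if np.linalg.norm(f)>40: print("STOP"); break
else:
    for h in np.r_[.018,.014,.010,.007,.005,.003,.002,.001,0,-.001,-.002,-.003,-.004]:
        p,R,z=pose("cover",0,.15); p[2]+=h; robot.line_to(p,R,v=.025); f=F()-f0; print(round(p[2],4),f)
        if f[2]>12: break
    robot.line_to(p+[0,0,.2],v=.2)
o=robot.observe();print(o["t"],o["ee_pos"])
E
python3 cover.py
```

```text
approach 15.8917 [0.1326 0.1963 0.5333]
1.95 [-0.0751 -0.0006 -0.6768]
1.85 [ 0.1066 -0.2882 -0.8034]
1.7 [-0.2717 -0.1559 -1.2273]
1.54 [-0.1825  0.1031 -0.8593]
1.39 [-0.7737 -0.3319 -1.6282]
1.23 [-0.0955  1.0453  0.1423]
1.08 [-1.1468 -0.7192  0.4781]
0.92 [ 0.1669 -0.0261  0.4306]
0.77 [-0.5749 -0.3438 -0.8468]
0.61 [ 0.1387 -0.4012 -0.4544]
0.46 [ 0.2211 -0.1619 -0.2911]
0.3 [-0.0185 -0.0377 -0.2004]
0.15 [-0.4329  0.2348 -0.842 ]
0.13 [-0.9655 -0.6736  0.1084]
0.126 [-0.0089 -0.7789 -0.1208]
0.122 [0.7933 0.5045 0.0823]
0.119 [ 0.025  -0.2796 -1.0089]
0.117 [-0.2476  0.1129 -0.2966]
0.115 [-0.2108 -0.7033 -1.1517]
0.114 [-0.9743 -0.9707 -0.4548]
0.113 [ 0.5239 -0.4998 -0.4003]
0.112 [-2.452   0.098   4.5671]
0.111 [-8.4875 -0.8648 21.9732]
26.625 [ 0.5322 -0.0042  0.3097]
```

```bash
python3 - <<'E'
from h import *
robot.line_to([.5322,-.0042,.36],v=.2)
p=np.array([.157,-.682,.32]); R=np.array(robot.observe()["tcp_rot"])
robot.move_to([.45,-.45,.36],R)
robot.sleep(.3)
a,b=[capture(n)["color"][:,:,::-1] for n in("scene","top")]
cv2.imwrite("pics/end.png",np.vstack([cv2.resize(a[140:290,180:460],(560,300)),cv2.resize(b[105:255,150:430],(560,300))]))
o=robot.observe();print(o["t"],o["ee_pos"],o["wrist_force"])
E
```

```text
29.075 [ 0.4502 -0.4498  0.3601] [-0.1495  0.1863 -0.2253]
```

View pics/end.png

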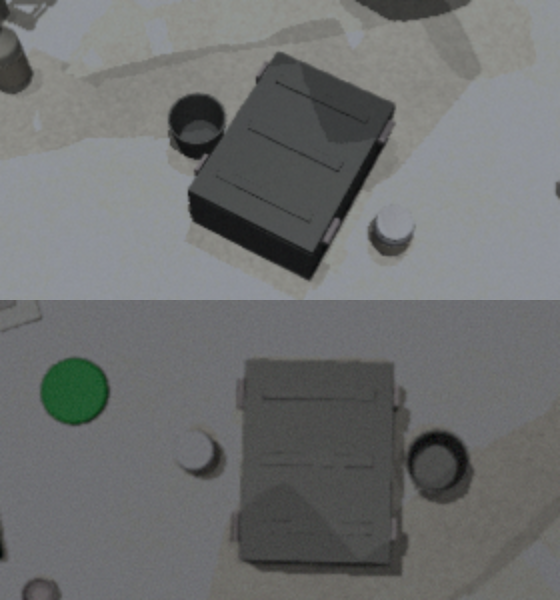

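The cover is flat on the rim in both views. The tin, at (195,452) in the lower view, and the tub, at (438,460), are standing undisturbed. The arm is clear, so I'm handing in.

```bash
python3 -c "
from rig import robot
print(robot.close_job(), robot.observe()['t'])"
```

```text
the job is handed in; nothing more can be done
the job is handed in; nothing more can be done
```

The case is closed and handed in: I pushed the flap flat first, then the cover shut, using the closed fingertips on the outer faces only.

- **Flap:** it met its stop at a tip height of 77–78 mm (expected 78), with a final press of about 24 N. The picture taken afterwards shows it lying flat.
- **Cover:** it met its stop at 111–112 mm (expected 112), also with about 24 N. I took the last part at 25 mm/s in small steps, so it did not slam. Both final camera views show it flat on the rim.
- **Surroundings:** the tub, tin and tub lid stand undisturbed in the final pictures. The wash bottle and scoop are only partly in those crops, so I did not check them separately. I also did not measure any positions before and after. The jars cannot be seen under the closed cover, and no unexpected force appeared while closing.
- **Finish:** the arm ended well clear of the case with almost no force on the wrist. The clock read 29 s at the last check, against the 51 s limit.

No check failed or disagreed. The forces while pushing (1–2 N) were close to sensor noise, so what shows each part is closed is the contact height and the pictures.

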